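# Push the arch block home in the cubby corner and shut the clear door

### The job

Push the arch block along the shelf, without lifting it or tipping it over, into the back left corner of the open-topped cubby, so that it sits square and flush against both the back wall and the left wall. Then slide the clear door fully shut across it. Leave the cube, the cylinder and the hexagon where they are.

Things in the scene. Friction and masses are not known exactly. Their poses are not given: they have to be found in the camera images.
- shelf: Low grey ply shelf unit, fixed, on the table, level; yaw up to 0.15 rad. Origin at table height; its x points to the back (away from the robot), y to the left. Flat top deck 100 above the table, x -150 to 100, y -400 to 235. An open-topped cubby stands on its left part, with 15 thick walls 45 high: inner faces at x = 85 (back), y = 220 (left), y = -220 (right). Deck right of it is open.
- corner (a point): Back left inner corner of the cubby at deck level (shelf x 85, y 220), where deck, back wall and left wall meet. Axes as the shelf's: x into the back wall, y into the left wall. The left wall runs 185 forward from it. The cubby's front: the right half (shelf y -220 to 0) has a fixed clear pane at shelf x = -77, 45 high; the left half is open, without sill.
- arch: Loose arch (bridge) block on its two legs: 50 deep (x), 110 long (y), 70 high, top ends rounded (radius 20), 0.14 to 0.28 kg; round-topped opening through it along x, 48 wide, 28 high, mid underside. Origin: centre of underside. Starts on the deck in the open left half of the cubby's front, yaw within 0.4 rad of the shelf's. Flush in the corner, its origin is 25 in -x and 55 in -y from it.
- door (a joint): Clear sliding door, m: 0 = fully shut (pane covers shelf y 0 to 220, the left half of the front), growing as it opens to the right (shelf -y), at most 0.31; starts 0.21 to 0.30 open. Runs at shelf x = -90, in front of the fixed pane; moves with 1 to 2 N, stays where left, hits a hard stop at 0. Pane 5 thick, 220 wide, 45 high above the deck.
- door_tab (a point): Top centre of the wooden tab on the door's upper edge, 70 above the deck. The tab is 16 (x) by 24 (y) and stands 25 above the pane; its centre is 50 from the pane's left edge: at shelf x = -90, y = 170 minus the opening.
- cube: Bystander: loose plain cube, 50, on the deck in the right half of the cubby behind the fixed pane. Origin at the centre of its underside.
- cylinder: Bystander: upright loose wooden cylinder, 48 diameter, 70 high, on the open deck right of the cubby. Origin at the centre of its underside.
- hexagon: Bystander: loose hexagonal block, 52 across flats, 40 high, on the open deck right of the cubby. Origin at the centre of its underside.
Mind the look-alikes: they are no part of the job. What is shaped like the arch but pink or purple is not meant.

How it is judged:
By the outcome, as a careful person would: the job done as asked, in the order asked, and still so for the second after the job is handed in, with the robot touching nothing.
It also fails if it takes over 67 s, if anything falls off the work surface, if the arm or the gripper's body presses on something with over 40 N, if the wrist force passes 120 N, or if a joint passes its speed limit or range.

### The arm

A 6-joint arm with a two-finger parallel gripper is mounted at the origin on the work surface. World frame = base frame: x ahead of the robot, y to its left, z up, the work surface at z = 0. Lengths are in m, angles in rad, forces in N, time in s.
With the tool pointing down it reaches from about 0.25 to 0.85 m from the base axis. Payload 12.5 kg.
Tool frame: the origin (TCP) lies midway between the tips of the shut fingers; the grasp point (between the pads) lies 19 mm behind it; z points along the fingers, x is the direction in which the jaws open and shut, and the axes are right-handed (so a half turn about z gives the same grasp; the last joint's range is limited). The gripper opens to 93 mm and grips with 3 to 60 N. Pads are 15 mm wide; open, the fingers measure 128 mm over their backs; the gripper's body (75 mm by 188 mm) begins 65 mm behind the grasp point.
Start: joints at [1.172, 0.351, 1.652, -0, 1.139, -0.085], TCP at [0.17, 0.523, 0.219] pointing down, gripper open.
Joint ranges: [-2.75, 2.75], [-0.79, 2.1], [0.01, 2.65], [-1.57, 4.71], [0.07, 3.14], [-2.87, 2.87]. Speed limits (rad/s): [2.22, 2.22, 2.79, 3.14, 3.14, 3.14].

### API

Orientations are given as a unit quaternion [w, x, y, z].
In Python, from plant import bot gives the robot as it stands.
- The arm moves only by the tool move_arm, never from a script. Its argument "targets" is a list of rows, each a list of 3 entries, a list of its own where there are three numbers: the finger opening in m, from 0 to 0.093, then the shift along the tool's x, y, z in m, then the turn, a rotation vector about the tool's x, y, z in degrees. A call has 1 to 10 rows; each row shifts and turns the commanded pose from where the row before left it, along the tool's axes as they then stand; what a row does not reach is not made up. A row lasts 1/10 s, in which the tool goes at most 50 mm and 8.59 degrees, less where a joint would pass 70% of its speed; a pose out of reach is approached as far as the arm can. A call with a gripper value outside its range is refused whole. The fingers move at their own pace and stop on an object; the grip force is fixed at half the most. Time passes only in rows, so rows that do not move let the fingers close. It gives the time, the measured TCP pose, the force and the opening at its end, in the units of the state.
- bot.read_state(): the state, without advancing time (a new reading comes with each control period).
- bot.snapshot(name): name is "side" or "top"; returns the picture (384x512x3 uint8, blue, green, red); there is no depth.
- bot.calibration(name): a dict with "fx", "fy", "cx", "cy" (pixels), "cam_to_world" (4x4, takes a point from camera to world coordinates). Camera axes: x right, y up, looking along -z (the intrinsics and any distortion apply to the point x, -y, -z); pixel columns grow to the right and rows downward; lengths in m; the calibration is good to about 2 mm. A picture is of the moment at which its call begins. calibration takes no time and is no camera call.
- bot.finish_job(): hands the job in, once; it reports no verdict.
The state is a dict: "time": time; "qpos": joint angles; "joint_vel": joint speeds; "tau": joint torques, N m; "eef_pos": TCP position; "ee_rot": TCP orientation; "wrist_force": force on the tool from outside, world axes, zero at the start; "moment": the same for the moment, N m; "gripper_width": opening from 0.0 (shut) to 1.0 (fully open).
Only numpy, scipy, OpenCV 4.12 (cv2) and the standard library are available. Lean on these libraries where they do the work, as an engineer would, in place of code of your own. Each camera call takes 0.05 s, during which the arm holds its last target. There are 200 camera calls.

## Working session

There is one attempt and no reset: what is moved stays moved. The work goes in short steps, Python scripts to look and compute and a tool call to move; the robot and the scene stay as the last step left them, time stands still between calls to the robot, and variables do not carry over. Pictures are saved under pics/ and viewed, about 8 in all and at most 12, crops included, and the job is handed in when it is done.

Besides the shell and the picture viewer there is one more tool, called after "Call:" as name([rows], argument=value, ...), one row to a line, values as JSON. move_arm: Moves the arm, as the interface text tells. Its arguments: {"type":"object","properties":{"targets":{"type":"array","items":{"type":"array"}}},"required":["targets"]}

```bash
ls; mkdir -p pics; python3 - <<'E'
from plant import bot
import cv2,numpy as np
for n in("top","side"):
    im=bot.snapshot(n); cv2.imwrite(f"pics/{n}0.png",im)
    c=bot.calibration(n); print(n,{k:np.round(v,4).tolist() for k,v in c.items()})
s=bot.read_state(); print({k:np.round(v,3).tolist() for k,v in s.items()})
a=cv2.imread("pics/top0.png");b=cv2.imread("pics/side0.png")
E
```

```text
pics
top {'fx': 398.9952, 'fy': 398.9952, 'cx': 252.8599, 'cy': 195.3943, 'cam_to_world': [[0.0143, 0.9865, -0.1631, 0.2989], [-0.9995, 0.0186, 0.0251, -0.0034], [0.0278, 0.1626, 0.9863, 1.2125], [0.0, 0.0, 0.0, 1.0]]}
side {'fx': 382.0593, 'fy': 382.0593, 'cx': 253.8573, 'cy': 190.862, 'cam_to_world': [[0.9974, 0.0459, -0.056, 0.4276], [-0.0724, 0.6171, -0.7836, -0.8349], [-0.0014, 0.7856, 0.6188, 0.7851], [0.0, 0.0, 0.0, 1.0]]}
{'time': 0.1, 'qpos': [1.172, 0.351, 1.652, 0.0, 1.139, -0.085], 'joint_vel': [0.002, 0.0, -0.002, -0.001, -0.001, -0.0], 'tau': [0.001, -49.803, -28.57, 0.07, 0.024, -0.0], 'eef_pos': [0.17, 0.523, 0.218], 'ee_rot': [0.0, 0.809, 0.588, -0.0], 'wrist_force': [0.189, -0.583, 0.834], 'moment': [0.04, -0.031, 0.006], 'gripper_width': 0.999}
```

View pics/top0.png

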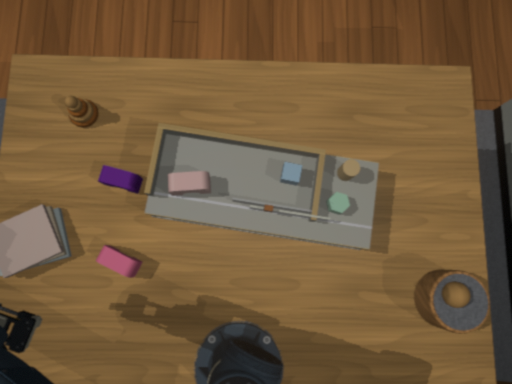

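View pics/side0.png

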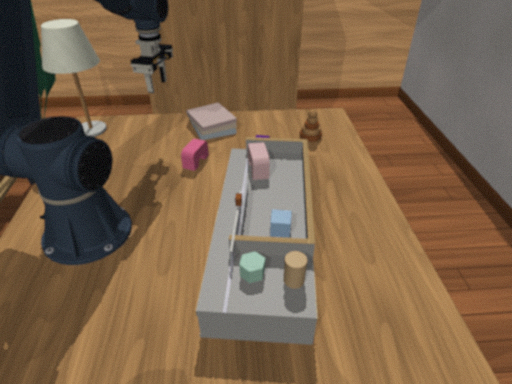

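```bash
python3 - <<'E'
import cv2
a=cv2.imread("pics/top0.png")[115:260,130:390]
cv2.imwrite("pics/crop1.png",cv2.resize(a,None,fx=3,fy=3,interpolation=cv2.INTER_CUBIC))
E
cat > h.py <<'E'
from plant import bot
import numpy as np,cv2
def ray(n,u,v,z):
    c=bot.calibration(n);T=np.array(c["cam_to_world"])
    d=T[:3,:3]@np.array([(u-c["cx"])/c["fx"],-(v-c["cy"])/c["fy"],-1]);o=T[:3,3]
    return o+d*(z-o[2])/d[2]
def proj(n,P):
    c=bot.calibration(n);T=np.array(c["cam_to_world"])
    p=(np.atleast_2d(P)-T[:3,3])@T[:3,:3]
    return np.c_[c["cx"]+c["fx"]*p[:,0]/-p[:,2],c["cy"]-c["fy"]*p[:,1]/-p[:,2]]
def w(sh,x,y,z):  # shelf (x,y,yaw) local (m) -> world
    c,s=np.cos(sh[2]),np.sin(sh[2]);return np.array([sh[0]+c*x-s*y,sh[1]+s*x+c*y,z])
E
```

```text
(no output)
```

View pics/crop1.png

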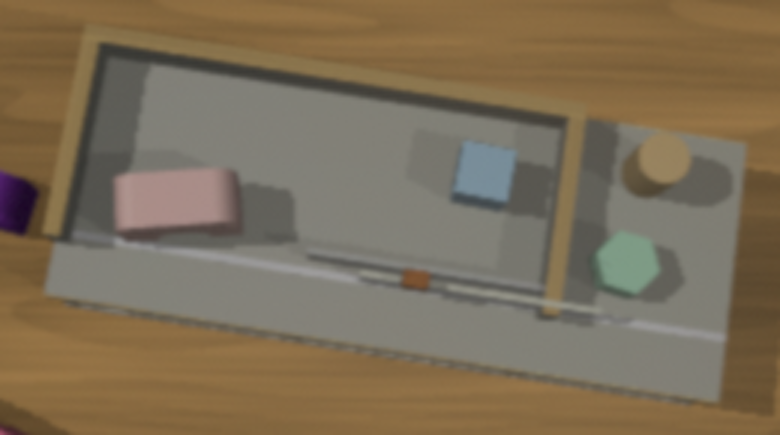

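```bash
cat >> h.py <<'E'
from scipy.optimize import least_squares,minimize
def archpts(p):
    t=np.linspace(0,np.pi/2,6);pr=[(-.055,0),(.055,0)]
    for a in t: pr+= [(.035+.02*np.cos(a),.05+.02*np.sin(a)),(-.035-.02*np.cos(a),.05+.02*np.sin(a))]
    return np.array([w(p,x,y,.1+z) for y,z in pr for x in(-.025,.025)])
def pinkmask(im,n,guess):
    hsv=cv2.cvtColor(im,cv2.COLOR_BGR2HSV)
    m=((hsv[...,0]<14)|(hsv[...,0]>165))&(hsv[...,1]>35)&(hsv[...,1]<130)&(hsv[...,2]>60)
    u,v=proj(n,w(guess,0,0,.135))[0].astype(int);k=np.zeros(m.shape,bool);k[max(0,v-35):v+35,u-40:u+40]=1
    m=(m&k).astype(np.uint8)
    _,l,st,_=cv2.connectedComponentsWithStats(m);return (l==1+np.argmax(st[1:,4])).astype(np.uint8)
def fitarch(ims,guess):
    M={n:pinkmask(i,n,guess) for n,i in ims.items()}
    def cost(p,names=M):
        c=0
        for n in names:
            h=cv2.convexHull(archpts(p).__class__(proj(n,archpts(p))).astype(np.float32))
            r=np.zeros((384*4,512*4),np.uint8);cv2.fillPoly(r,[np.round((h+.5)*4*16-8).astype(np.int32)],1,shift=4)
            r=cv2.resize(r.astype(np.float32),(512,384),interpolation=cv2.INTER_AREA)
            c+=np.abs(r-M[n]).sum()/M[n].sum()
        return c
    out={}
    for nm in (["top"],["side"],["top","side"]):
        s=np.array(guess)+np.array([[0,0,0],[.02,0,0],[0,.02,0],[0,0,.15]])
        r=minimize(cost,guess,args=(nm,),method="Nelder-Mead",options=dict(initial_simplex=s,xatol=1e-4,fatol=1e-4))
        out["+".join(nm)]=r.x;print(nm,np.round(r.x,4),round(r.fun,3))
    return out
def toshelf(sh,p):
    c,s=np.cos(sh[2]),np.sin(sh[2]);d=np.array(p[:2])-sh[:2];return np.array([c*d[0]+s*d[1],-s*d[0]+c*d[1]])
E
python3 - <<'E'
from h import *
px=[(88,26),(101,44),(584,106),(568,117),(719,402),(44,294),(747,142)]
L=[(.1,.235,.145),(.085,.22,.145),(.1,-.235,.145),(.085,-.22,.145),(-.15,-.4,.1),(-.15,.235,.1),(.1,-.4,.1)]
f=lambda U:((U[0]+.5)/3-.5+130,(U[1]+.5)/3-.5+115)
P=np.array([f(u) for u in px])
r=least_squares(lambda s:(proj("top",[w(s,*l) for l in L])-P).ravel(),[.5,0,-.1])
sh=r.x;print("shelf",sh,"res px\n",np.round(r.fun.reshape(-1,2),1).tolist())
np.save("sh.npy",sh)
t=ray("top",*f((416,272)),.17);print("tab",t,toshelf(sh,t))
g=ray("top",188,180,.15);print(g)
o=fitarch({n:cv2.imread(f"pics/{n}0.png") for n in("top","side")},[g[0],g[1],0.])
for k,v in o.items():print(k,toshelf(sh,v),v[2]-sh[2])
print("corner",w(sh,.085,.22,.1))
im=cv2.imread("pics/side0.png")
for l in L+[(-.15,.235,0.1),(.085,.22,.1),(-.1,.22,.1)]: cv2.circle(im,tuple(np.round(proj("side",w(sh,*l))[0]).astype(int)),2,(0,255,0),-1)
cv2.polylines(im,[cv2.convexHull(proj("side",archpts(o["top+side"])).astype(np.float32)).astype(int)],True,(255,0,0))
cv2.polylines(im,[cv2.convexHull(proj("side",archpts(o["top"])).astype(np.float32)).astype(int)],True,(0,255,0))
cv2.imwrite("pics/side1.png",cv2.resize(im[120:350,170:350],None,fx=2.6,fy=2.6))
E
```

```text
shelf [ 0.5425504   0.01621451 -0.13975387] res px
 [[-0.7, -0.4], [-0.7, -0.4], [1.1, -0.6], [0.4, 0.0], [0.1, 0.1], [0.0, 0.6], [-0.2, 0.6]]
tab [ 0.44546326 -0.07119831  0.17      ] [-0.08396402 -0.10008475]
[0.51348289 0.14562809 0.15      ]Traceback (most recent call last):
  File "<stdin>", line 11, in <module>
  File "h.py", line 37, in fitarch
    r=minimize(cost,guess,args=(nm,),method="Nelder-Mead",options=dict(initial_simplex=s,xatol=1e-4,fatol=1e-4))
    res = _minimize_neldermead(fun, x0, args, callback, bounds=bounds,
                               **options)
    fsim[k] = func(sim[k])
              ~~~~^^^^^^^^
    fx = function(np.copy(x), *(wrapper_args + args))
  File "h.py", line 29, in cost
    h=cv2.convexHull(archpts(p).__class__(proj(n,archpts(p))).astype(np.float32))
                     ~~~~~~~~~~~~~~~~~~~~^^^^^^^^^^^^^^^^^^^^
TypeError: only integer scalar arrays can be converted to a scalar index
```

```bash
sed -i 's/archpts(p).__class__(proj(n,archpts(p))).astype/proj(n,archpts(p)).astype/' h.py
python3 - <<'E'
from h import *
sh=np.load("sh.npy")
g=ray("top",188,180,.15)
o=fitarch({n:cv2.imread(f"pics/{n}0.png") for n in("top","side")},[g[0],g[1],0.])
for k,v in o.items():print(k,toshelf(sh,v),v[2]-sh[2])
print("corner",w(sh,.085,.22,.1))
im=cv2.imread("pics/side0.png");S=3
im=cv2.resize(im[125:350,180:350],None,fx=2.6,fy=2.6)
q=lambda P:np.round((proj("side",P)+.5-[180,125])*2.6-.5).astype(np.int32)
L=[(.1,.235,.145),(.085,.22,.145),(.1,-.235,.145),(.085,-.22,.145),(-.15,-.4,.1),(-.15,.235,.1),(.1,-.4,.1)]
for l in L+[(.085,.22,.1),(-.1,.22,.1),(-.09,-.1,.17)]: cv2.circle(im,tuple(map(int,q(w(sh,*l))[0])),2,(0,255,0),-1)
cv2.polylines(im,[cv2.convexHull(q(archpts(o["top+side"])))],True,(255,0,0))
cv2.polylines(im,[cv2.convexHull(q(archpts(o["top"])))],True,(0,255,0))
cv2.imwrite("pics/side1.png",im)
E
```

```text
['top'] [0.5092 0.1452 0.0714] 0.072
['side'] [0.5102 0.1459 0.0543] 0.072
['top', 'side'] [0.5093 0.1454 0.0588] 0.154
top [-0.05094844  0.12306587] 0.21112167894634046
side [-0.05010709  0.12387229] 0.19402485779705586
top+side [-0.05092681  0.12324368] 0.1985440339126858
corner [0.65736754 0.22222913 0.1       ]
```

View pics/side1.png

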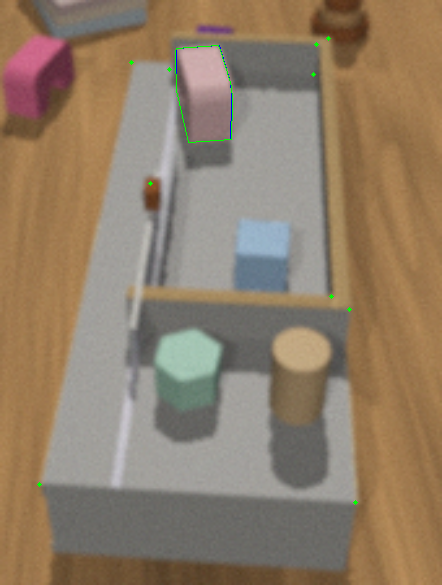

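The target is the pale block inside the cubby's front left, top image (188,182). It is the only arch on the deck, and its 50x110x70 silhouette fits in both views. The magenta block at (119,261) and the purple one at (120,179) lie on the table, so they are the look-alikes. The shelf fit is good to about 1 px, and the tab is at shelf (-84,-100), so the door is about 0.27 open. Next I approach in front of the arch.

Call:
move_arm([
  [0.06, [-0.0274, 0.039, 0], [0, 0, 0]],
  [0.06, [-0.0274, 0.039, 0], [0, 0, 0]],
  [0.06, [-0.0274, 0.039, 0], [0, 0, 0]],
  [0.06, [-0.0274, 0.039, 0], [0, 0, 0]],
  [0.06, [-0.0274, 0.039, 0], [0, 0, 0]],
  [0.06, [-0.0274, 0.039, 0], [0, 0, 0]],
  [0.06, [-0.0274, 0.039, 0], [0, 0, 0]],
  [0.06, [-0.0274, 0.039, 0], [0, 0, 0]],
  [0.06, [-0.0274, 0.039, 0], [0, 0, 0]],
  [0.06, [-0.0274, 0.039, 0], [0, 0, 0]],
])

```text
time: 1.1
eef_pos: [0.4569, 0.1403, 0.2186]
ee_rot: [-0.0, 0.809, 0.588, -0.0]
wrist_force: [1.1, 1.2, -0.1]
gripper_width: 0.644
```

Call:
move_arm([
  [0.06, [0, 0, 0], [0, 0, -7.2]],
  [0.06, [0, 0, 0], [0, 0, -7.2]],
  [0.06, [0, 0, 0], [0, 0, -7]],
  [0.06, [0, 0, 0], [0, 0, 0]],
])

```text
time: 1.5
eef_pos: [0.456, 0.142, 0.2184]
ee_rot: [-0.0, 0.685, 0.728, -0.0]
wrist_force: [-0.2, -0.1, 0.1]
gripper_width: 0.646
```

Call:
move_arm([
  [0.06, [0, 0, 0.03], [0, 0, 0]],
  [0.06, [0, 0, 0.03], [0, 0, 0]],
  [0.06, [0, 0, 0.025], [0, 0, 0]],
  [0.06, [0, 0, 0.017], [0, 0, 0]],
  [0.06, [0, 0, 0], [0, 0, 0]],
])

```text
time: 2.0
eef_pos: [0.4548, 0.1419, 0.1147]
ee_rot: [-0.001, 0.687, 0.727, -0.002]
wrist_force: [-0.2, 1.0, 0.5]
gripper_width: 0.646
```

```bash
python3 - <<'E'
from h import *
s=bot.read_state();print(s["eef_pos"],s["wrist_force"])
a=bot.snapshot("top");b=bot.snapshot("side");cv2.imwrite("pics/t2.png",a);cv2.imwrite("pics/s2.png",b)
cv2.imwrite("pics/c2.png",np.hstack([cv2.resize(i,(400,400),interpolation=cv2.INTER_CUBIC) for i in(a[130:250,140:260],b[120:220,210:310])]))
E
```

```text
[0.45476437 0.1419477  0.11474709] [-0.20004051  0.9628105   0.46353824]
```

View pics/c2.png

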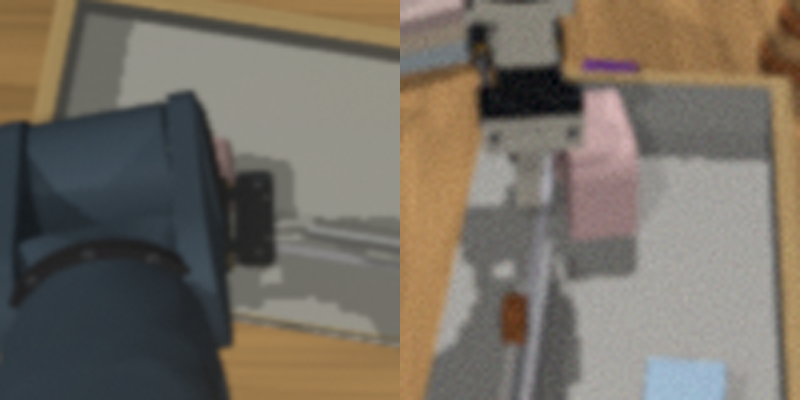

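Call:
move_arm([
  [0.06, [0, 0.01, 0], [0, 0, 0]],
  [0.06, [0, 0.007, 0], [0, 0, 0]],
  [0.06, [0, 0.004, 0], [0, 0, 0]],
  [0.06, [0, 0.004, 0], [0, 0, 0]],
  [0.06, [0, 0.007, 0], [0, 0, 2]],
  [0.06, [0, 0.007, 0], [0, 0, 2]],
  [0.06, [0, 0.007, 0], [0, 0, 2]],
  [0.06, [0, 0.007, 0], [0, 0, 2]],
  [0.06, [0, 0.007, 0], [0, 0, 2]],
  [0.06, [0, 0.007, 0], [0, 0, 1.5]],
])

```text
time: 3.1
eef_pos: [0.5234, 0.1425, 0.1167]
ee_rot: [-0.0, 0.756, 0.655, -0.0]
wrist_force: [-1.0, 0.7, 0.2]
gripper_width: 0.645
```

```bash
python3 - <<'E'
from h import *
sh=np.load("sh.npy")
s=bot.read_state();print(s["eef_pos"],s["wrist_force"],toshelf(sh,s["eef_pos"]),s["ee_rot"])
a=bot.snapshot("top");b=bot.snapshot("side");cv2.imwrite("pics/t3.png",a);cv2.imwrite("pics/s3.png",b)
cv2.imwrite("pics/c3.png",np.hstack([cv2.resize(i,(400,400),interpolation=cv2.INTER_CUBIC) for i in(a[130:250,140:260],b[120:220,210:310])]))
E
```

```text
[0.5233877  0.14249274 0.11670141] [-0.99046187  0.6722206   0.1643465 ] [-0.03656635  0.12237771] [-6.02329902e-05  7.55659576e-01  6.54964580e-01 -2.90156707e-05]
```

View pics/c3.png

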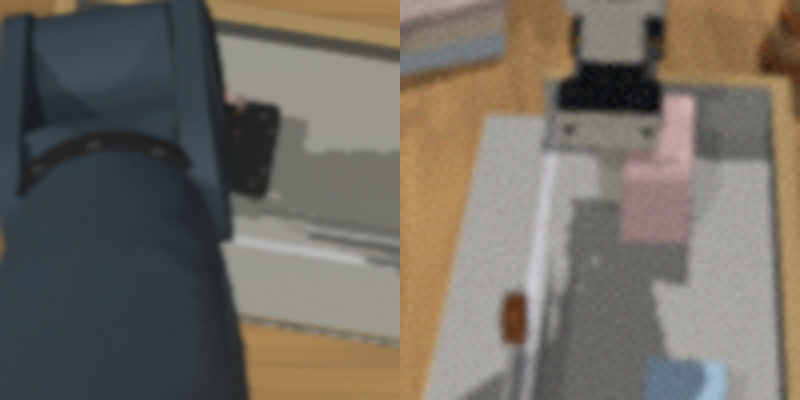

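Call:
move_arm([
  [0.06, [0, 0.007, 0], [0, 0, 0]],
  [0.06, [0, 0.007, 0], [0, 0, 0]],
  [0.06, [0, 0.007, 0], [0, 0, 0]],
  [0.06, [0, 0.007, 0], [0, 0, 0]],
  [0.06, [0, 0.007, 0], [0, 0, 0]],
  [0.06, [0, 0.007, 0], [0, 0, 0]],
  [0.06, [0, 0.005, 0], [0, 0, 0]],
  [0.06, [0, 0.004, 0], [0, 0, 0]],
  [0.06, [0, 0.004, 0], [0, 0, 0]],
  [0.06, [0, 0.003, 0], [0, 0, 0]],
])

```text
time: 4.2
eef_pos: [0.5807, 0.1343, 0.1166]
ee_rot: [0.0, 0.755, 0.656, 0.0]
wrist_force: [-1.4, 0.1, 1.0]
gripper_width: 0.642
```

Call:
move_arm([
  [0.06, [0, 0.0015, 0], [0, 0, 0]],
  [0.06, [0, 0.0015, 0], [0, 0, 0]],
  [0.06, [0, 0, 0], [0, 0, 0]],
])

```text
time: 4.5
eef_pos: [0.5835, 0.1339, 0.1166]
ee_rot: [0.0, 0.755, 0.656, 0.0]
wrist_force: [-0.6, 0.4, -0.6]
gripper_width: 0.645
```

Call:
move_arm([
  [0.06, [0, 0.001, 0], [0, 0, 0]],
  [0.06, [0, 0.001, 0], [0, 0, 0]],
  [0.06, [0, 0, 0], [0, 0, 0]],
])

```text
time: 4.8
eef_pos: [0.5855, 0.1336, 0.1167]
ee_rot: [0.0, 0.755, 0.656, 0.0]
wrist_force: [-0.0, -1.1, 0.3]
gripper_width: 0.646
```

Call:
move_arm([
  [0.06, [0, 0.001, 0], [0, 0, 0]],
  [0.06, [0, 0.001, 0], [0, 0, 0]],
  [0.06, [0, 0, 0], [0, 0, 0]],
])

```text
time: 5.1
eef_pos: [0.5872, 0.1334, 0.1166]
ee_rot: [-0.0, 0.755, 0.655, -0.0]
wrist_force: [-3.4, 0.7, 0.6]
gripper_width: 0.646
```

Call:
move_arm([
  [0.06, [0, 0.001, 0], [0, 0, 0]],
  [0.06, [0, 0.001, 0], [0, 0, 0]],
  [0.06, [0, 0, 0], [0, 0, 0]],
])

```text
time: 5.4
eef_pos: [0.5871, 0.1334, 0.1166]
ee_rot: [-0.002, 0.755, 0.655, -0.002]
wrist_force: [-15.3, 1.9, 10.2]
gripper_width: 0.647
```

Call:
move_arm([
  [0.06, [0, -0.007, 0], [0, 0, 0]],
  [0.06, [0, -0.007, 0], [0, 0, 0]],
  [0.06, [0, 0, -0.04], [0, 0, 0]],
  [0.0, [0, 0, -0.04], [0, 0, 0]],
  [0.0, [-0.04, 0, 0], [0, 0, 0]],
  [0.0, [-0.04, 0.02, 0], [0, 0, 0]],
  [0.0, [-0.012, 0.0272, 0], [0, 0, 0]],
  [0.0, [0, 0, 0], [0, 0, 0]],
])

```text
time: 6.2
eef_pos: [0.6111, 0.0349, 0.1967]
ee_rot: [0.001, 0.756, 0.655, 0.001]
wrist_force: [0.2, 0.0, -1.0]
gripper_width: 0.267
```

```bash
python3 - <<'E'
from h import *
sh=np.load("sh.npy")
s=bot.read_state();print(s["eef_pos"],s["wrist_force"],toshelf(sh,s["eef_pos"]),s["gripper_width"])
a=bot.snapshot("top");b=bot.snapshot("side");cv2.imwrite("pics/t4.png",a);cv2.imwrite("pics/s4.png",b)
cv2.imwrite("pics/c4.png",np.hstack([cv2.resize(i,(400,400),interpolation=cv2.INTER_CUBIC) for i in(a[120:240,140:260],b[110:230,210:330])]))
E
```

```text
[0.61105874 0.03488721 0.19669934] [ 0.19937479  0.03022448 -1.01410007] [0.06523931 0.02803382] 0.26675901218288517
```

View pics/c4.png

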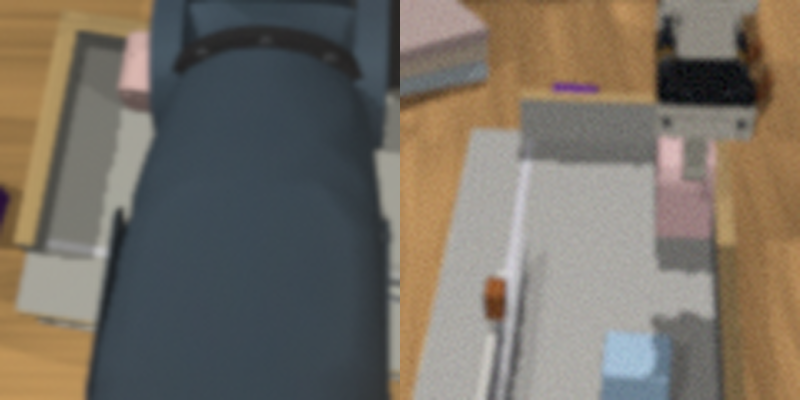

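Call:
move_arm([
  [0.0, [-0.003, -0.002, 0], [0, 0, 0]],
  [0.0, [0, 0, 0], [0, 0, 0]],
  [0.0, [0, 0, 0.03], [0, 0, 0]],
  [0.0, [0, 0, 0.03], [0, 0, 0]],
  [0.0, [0, 0, 0.018], [0, 0, 0]],
  [0.0, [0, 0, 0], [0, 0, 0]],
  [0.0, [0.006, 0, 0], [0, 0, 0]],
  [0.0, [0.006, 0, 0], [0, 0, 0]],
  [0.0, [0.005, 0, 0], [0, 0, 0]],
  [0.0, [0.005, 0, 0], [0, 0, 0]],
])

```text
time: 7.3
eef_pos: [0.6103, 0.0571, 0.1195]
ee_rot: [0.0, 0.755, 0.656, 0.0]
wrist_force: [0.4, -3.5, 1.2]
gripper_width: 0.006
```

Call:
move_arm([
  [0.0, [0.005, 0, 0], [0, 0, 0]],
  [0.0, [0.005, 0, 0], [0, 0, 0]],
  [0.0, [0.005, 0, 0], [0, 0, 0]],
  [0.0, [0.005, 0, 0], [0, 0, 0]],
  [0.0, [0.004, 0, 0], [0, 0, 0]],
  [0.0, [0.004, 0, 0], [0, 0, 0]],
])

```text
time: 7.9
eef_pos: [0.6139, 0.0844, 0.1186]
ee_rot: [0.0, 0.755, 0.656, -0.0]
wrist_force: [-0.8, -1.7, 1.3]
gripper_width: 0.007
```

Call:
move_arm([
  [0.0, [0.004, 0, 0], [0, 0, 0]],
  [0.0, [0.003, 0, 0], [0, 0, 0]],
  [0.0, [0.002, 0, 0], [0, 0, 0]],
  [0.0, [0.002, 0, 0], [0, 0, 0]],
  [0.0, [0.001, 0, 0], [0, 0, 0]],
  [0.0, [0, 0, 0], [0, 0, 0]],
])

```text
time: 8.5
eef_pos: [0.6155, 0.0962, 0.1186]
ee_rot: [-0.0, 0.755, 0.656, 0.0]
wrist_force: [-0.3, -0.0, -1.0]
gripper_width: 0.006
```

Call:
move_arm([
  [0.0, [0.001, 0, 0], [0, 0, 0]],
  [0.0, [0.001, 0, 0], [0, 0, 0]],
  [0.0, [0, 0, 0], [0, 0, 0]],
])

```text
time: 8.8
eef_pos: [0.6158, 0.0981, 0.1185]
ee_rot: [-0.0, 0.755, 0.656, -0.0]
wrist_force: [-0.5, 0.3, 0.4]
gripper_width: 0.008
```

Call:
move_arm([
  [0.0, [0.001, 0, 0], [0, 0, 0]],
  [0.0, [0, 0, 0], [0, 0, 0]],
])

```text
time: 9.0
eef_pos: [0.616, 0.0991, 0.1186]
ee_rot: [-0.0, 0.755, 0.656, 0.0]
wrist_force: [-0.0, 0.1, 0.4]
gripper_width: 0.004
```

Call:
move_arm([
  [0.0, [0.001, 0, 0], [0, 0, 0]],
  [0.0, [0.001, 0, 0], [0, 0, 0]],
  [0.0, [0.001, 0, 0], [0, 0, 0]],
])

```text
time: 9.3
eef_pos: [0.6162, 0.1011, 0.1186]
ee_rot: [0.0, 0.755, 0.656, -0.001]
wrist_force: [-2.6, -11.6, 2.2]
gripper_width: 0.005
```

Call:
move_arm([
  [0.0, [0.001, 0, 0], [0, 0, 0]],
  [0.0, [0.001, 0, 0], [0, 0, 0]],
  [0.0, [0, 0, 0], [0, 0, 0]],
])

```text
time: 9.6
eef_pos: [0.6161, 0.1011, 0.1186]
ee_rot: [0.001, 0.755, 0.656, -0.002]
wrist_force: [-4.2, -19.0, 3.9]
gripper_width: 0.002
```

Call:
move_arm([
  [0.0, [-0.006, 0, 0], [0, 0, 0]],
  [0.0, [-0.006, 0, 0], [0, 0, 0]],
  [0.0, [0, 0, -0.04], [0, 0, 0]],
  [0.0, [0, 0, -0.04], [0, 0, 0]],
  [0.06, [0.039, -0.025, 0], [0, 0, 0]],
  [0.06, [0.04, -0.025, 0], [0, 0, 0]],
  [0.06, [0, 0, 0], [0, 0, 0]],
  [0.06, [0, 0, 0], [0, 0, 0]],
  [0.06, [0, 0, 0], [0, 0, 0]],
])

```text
time: 10.5
eef_pos: [0.577, 0.1766, 0.1986]
ee_rot: [0.0, 0.755, 0.655, 0.0]
wrist_force: [-0.5, 0.6, -0.2]
gripper_width: 0.384
```

```bash
python3 - <<'E'
from h import *
sh=np.load("sh.npy")
s=bot.read_state();print(s["eef_pos"],s["wrist_force"],toshelf(sh,s["eef_pos"]),s["gripper_width"])
E
```

```text
[0.57696158 0.17664069 0.19857372] [-0.54538785  0.60977174 -0.17188908] [0.01172841 0.16365553] 0.3843623509232848
```

Call:
move_arm([
  [0.06, [-0.001, 0, 0.03], [0, 0, 0]],
  [0.06, [0, 0, 0.03], [0, 0, 0]],
  [0.06, [0, 0, 0.021], [0, 0, 0]],
  [0.06, [0, 0, 0], [0, 0, 0]],
  [0.06, [0, 0.005, 0], [0, 0, 0]],
  [0.06, [0, 0.004, 0], [0, 0, 0]],
  [0.06, [0, 0.003, 0], [0, 0, 0]],
  [0.06, [0, 0.002, 0], [0, 0, 0]],
  [0.06, [0, 0.001, 0], [0, 0, 0]],
  [0.06, [0, 0, 0], [0, 0, 0]],
])

```text
time: 11.5
eef_pos: [0.5915, 0.1742, 0.1178]
ee_rot: [0.0, 0.755, 0.656, 0.0]
wrist_force: [-0.0, 0.4, 0.3]
gripper_width: 0.641
```

Call:
move_arm([
  [0.06, [0, 0.001, 0], [0, 0, 0]],
  [0.06, [0, 0.001, 0], [0, 0, 0]],
  [0.06, [0, 0, 0], [0, 0, 0]],
])

```text
time: 11.8
eef_pos: [0.593, 0.174, 0.1177]
ee_rot: [-0.0, 0.755, 0.656, -0.0]
wrist_force: [-4.1, 0.7, 2.5]
gripper_width: 0.648
```

Call:
move_arm([
  [0.06, [0, 0.001, 0], [0, 0, 0]],
  [0.06, [0, 0.001, 0], [0, 0, 0]],
  [0.06, [0, 0, 0], [0, 0, 0]],
])

```text
time: 12.1
eef_pos: [0.593, 0.174, 0.1176]
ee_rot: [-0.002, 0.755, 0.655, -0.002]
wrist_force: [-14.9, 2.5, 11.0]
gripper_width: 0.638
```

Call:
move_arm([
  [0.06, [0, -0.007, 0], [0, 0, 0]],
  [0.06, [0, -0.008, 0], [0, 0, 0]],
  [0.06, [0, 0, -0.04], [0, 0, 0]],
  [0.06, [0, 0, -0.04], [0, 0, 0]],
  [0.0, [-0.05, 0, 0], [0, 0, 0]],
  [0.0, [-0.05, 0, 0], [0, 0, 0]],
  [0.0, [-0.05, 0, 0], [0, 0, 0]],
  [0.0, [-0.05, 0, 0], [0, 0, 0]],
  [0.0, [-0.05, 0, 0], [0, 0, 0]],
  [0.0, [-0.05, 0, 0], [0, 0, 0]],
])

```text
time: 13.1
eef_pos: [0.5376, -0.1232, 0.1978]
ee_rot: [0.0, 0.755, 0.656, 0.0]
wrist_force: [0.7, 0.7, 0.3]
gripper_width: 0.18
```

```bash
python3 - <<'E'
from h import *
sh=np.load("sh.npy")
s=bot.read_state();print(s["eef_pos"],s["wrist_force"],toshelf(sh,s["eef_pos"]),s["gripper_width"])
a=bot.snapshot("top");b=bot.snapshot("side");cv2.imwrite("pics/t5.png",a);cv2.imwrite("pics/s5.png",b)
g=w(sh,.06,.165,0);o=fitarch({"top":a,"side":b},[g[0],g[1],sh[2]])
for k,v in o.items():print(k,toshelf(sh,v),v[2]-sh[2])
cv2.imwrite("pics/c5.png",np.hstack([cv2.resize(i,(400,400),interpolation=cv2.INTER_CUBIC) for i in(a[115:235,140:260],b[110:230,210:330])]))
E
```

```text
[ 0.53758998 -0.12317262  0.19782716] [0.70302599 0.7443542  0.31899403] [ 0.01450449 -0.13871913] 0.1797403177235814
['top'] [ 0.6272  0.1719 -0.132 ] 0.086
['side'] [ 0.641   0.172  -0.1894] 1.261
['top', 'side'] [ 0.6314  0.1726 -0.1757] 1.433
top [0.06218    0.16592525] 0.007716582094884017
side [0.07582354 0.16795786] -0.04968431935298012
top+side [0.06623243 0.16721164] -0.03593526183741394
```

View pics/c5.png

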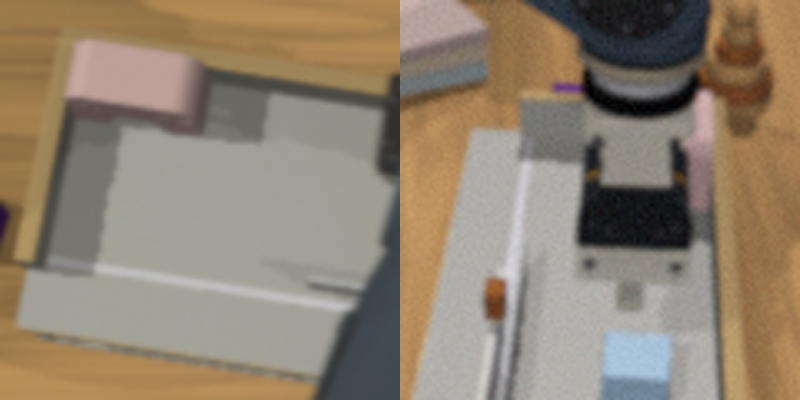

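Call:
move_arm([
  [0.0, [-0.006, -0.035, 0], [0, 0, 0]],
  [0.0, [-0.006, -0.035, 0], [0, 0, 0]],
  [0.0, [0, -0.034, 0], [0, 0, 0]],
  [0.0, [0, 0, 0], [0, 0, 0]],
])

```text
time: 13.6
eef_pos: [0.4306, -0.1175, 0.1975]
ee_rot: [-0.001, 0.755, 0.655, -0.0]
wrist_force: [1.0, -0.3, -0.1]
gripper_width: 0.005
```

```bash
python3 - <<'E'
from h import *
sh=np.load("sh.npy")
s=bot.read_state();print(s["eef_pos"],s["wrist_force"],toshelf(sh,s["eef_pos"]),s["gripper_width"])
a=bot.snapshot("top");b=bot.snapshot("side");cv2.imwrite("pics/t6.png",a);cv2.imwrite("pics/s6.png",b)
g=w(sh,.06,.165,0);o=fitarch({"top":a,"side":b},[g[0],g[1],sh[2]])
for k,v in o.items():print(k,toshelf(sh,v),v[2]-sh[2])
cv2.imwrite("pics/c6.png",np.hstack([cv2.resize(i,(400,400),interpolation=cv2.INTER_CUBIC) for i in(a[115:235,150:270],b[130:250,210:330])]))
E
```

```text
[ 0.43056055 -0.11745002  0.19748414] [ 0.96234347 -0.27702116 -0.08895873] [-0.0922786  -0.14796146] 0.004923490342939837
['top'] [ 0.6273  0.1718 -0.1331] 0.088
['side'] [ 0.6293  0.1725 -0.1425] 0.077
['top', 'side'] [ 0.6283  0.1718 -0.1393] 0.182
top [0.06226589 0.16591035] 0.006677462544728507
side [0.06414976 0.16683148] -0.0027484173592012273
top+side [0.06323812 0.16605874] 0.00047654135552405164
```

View pics/c6.png

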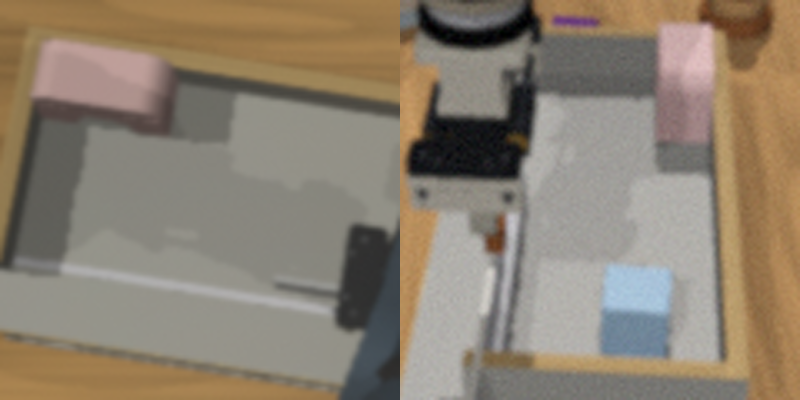

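Call:
move_arm([
  [0.0, [0, 0.002, 0.025], [0, 0, 0]],
  [0.0, [0, 0, 0.02], [0, 0, 0]],
  [0.0, [0, 0, 0], [0, 0, 0]],
  [0.0, [0.008, 0, 0], [0, 0, 0]],
  [0.0, [0.006, 0, 0], [0, 0, 0]],
  [0.0, [0.008, 0, 0], [0, 0, 0]],
  [0.0, [0.015, 0, 0], [0, 0, 0]],
  [0.0, [0.015, 0, 0], [0, 0, 0]],
])

```text
time: 14.5
eef_pos: [0.4436, -0.0667, 0.1535]
ee_rot: [0.001, 0.755, 0.656, 0.0]
wrist_force: [1.4, -1.4, -0.4]
gripper_width: 0.007
```

```bash
python3 - <<'E'
from h import *
sh=np.load("sh.npy")
s=bot.read_state();print(s["eef_pos"],s["wrist_force"],toshelf(sh,s["eef_pos"]))
b=bot.snapshot("side");cv2.imwrite("pics/s7.png",b)
cv2.imwrite("pics/c7.png",cv2.resize(b[120:260,200:340],(560,560),interpolation=cv2.INTER_CUBIC))
E
```

```text
[ 0.4436409  -0.06668149  0.15345814] [ 1.35830527 -1.44401894 -0.44302118] [-0.08639779 -0.09586582]
```

View pics/c7.png

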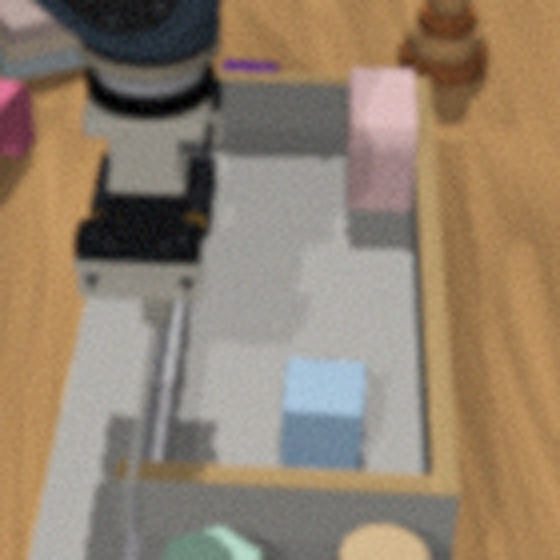

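Call:
move_arm([
  [0.0, [0.02, -0.002, 0], [0, 0, 0]],
  [0.0, [0.02, 0, 0], [0, 0, 0]],
  [0.0, [0.02, 0, 0], [0, 0, 0]],
  [0.0, [0.02, 0, 0], [0, 0, 0]],
  [0.0, [0.02, 0, 0], [0, 0, 0]],
  [0.0, [0.02, 0, 0], [0, 0, 0]],
  [0.0, [0.02, 0, 0], [0, 0, 0]],
  [0.0, [0.02, 0, 0], [0, 0, 0]],
  [0.0, [0.015, 0, 0], [0, 0, 0]],
  [0.0, [0.012, 0, 0], [0, 0, 0]],
])

```text
time: 15.55
eef_pos: [0.4675, 0.119, 0.1532]
ee_rot: [0.0, 0.755, 0.656, 0.0]
wrist_force: [0.1, -1.8, 0.9]
gripper_width: 0.006
```

Call:
move_arm([
  [0.0, [0.01, 0, 0], [0, 0, 0]],
  [0.0, [0.008, 0, 0], [0, 0, 0]],
  [0.0, [0.006, 0, 0], [0, 0, 0]],
  [0.0, [0.005, 0, 0], [0, 0, 0]],
  [0.0, [0.004, 0, 0], [0, 0, 0]],
  [0.0, [0.003, 0, 0], [0, 0, 0]],
  [0.0, [0.002, 0, 0], [0, 0, 0]],
  [0.0, [0, 0, 0], [0, 0, 0]],
])

```text
time: 16.35
eef_pos: [0.4725, 0.1558, 0.1526]
ee_rot: [-0.0, 0.755, 0.656, -0.0]
wrist_force: [-0.2, -0.1, 0.2]
gripper_width: 0.002
```

```bash
python3 - <<'E'
from h import *
sh=np.load("sh.npy")
s=bot.read_state();print(s["eef_pos"],s["wrist_force"],toshelf(sh,s["eef_pos"]))
E
```

```text
[0.4725146  0.15584191 0.15257959] [-0.20194318 -0.08374009  0.23972672] [-0.08880298  0.12851014]
```

12 mm should be left. I push on until the stop.

Call:
move_arm([
  [0.0, [0.004, 0, 0], [0, 0, 0]],
  [0.0, [0.003, 0, 0], [0, 0, 0]],
  [0.0, [0.002, 0, 0], [0, 0, 0]],
  [0.0, [0.002, 0, 0], [0, 0, 0]],
  [0.0, [0.001, 0, 0], [0, 0, 0]],
  [0.0, [0.001, 0, 0], [0, 0, 0]],
  [0.0, [0, 0, 0], [0, 0, 0]],
])

```text
time: 17.05
eef_pos: [0.4744, 0.1687, 0.1526]
ee_rot: [-0.0, 0.755, 0.656, 0.0]
wrist_force: [0.2, 0.3, -0.7]
gripper_width: 0.007
```

Call:
move_arm([
  [0.0, [0.001, 0, 0], [0, 0, 0]],
  [0.0, [0.001, 0, 0], [0, 0, 0]],
  [0.0, [0.001, 0, 0], [0, 0, 0]],
  [0.0, [0, 0, 0], [0, 0, 0]],
])

```text
time: 17.45
eef_pos: [0.4747, 0.1709, 0.1526]
ee_rot: [0.0, 0.755, 0.656, -0.001]
wrist_force: [-0.7, -7.0, 0.5]
gripper_width: 0.008
```

Call:
move_arm([
  [0.0, [0.001, 0, 0], [0, 0, 0]],
  [0.0, [0, 0, 0], [0, 0, 0]],
])

```text
time: 17.65
eef_pos: [0.4747, 0.171, 0.1526]
ee_rot: [0.001, 0.755, 0.656, -0.001]
wrist_force: [-1.4, -13.7, 1.7]
gripper_width: 0.003
```

Call:
move_arm([
  [0.0, [-0.006, 0, 0], [0, 0, 0]],
  [0.0, [-0.006, 0, 0], [0, 0, 0]],
  [0.0, [0, 0, -0.04], [0, 0, 0]],
  [0.0, [0, 0, -0.04], [0, 0, 0]],
  [0.0, [-0.03, -0.035, -0.01], [0, 0, 0]],
  [0.0, [-0.03, -0.035, 0], [0, 0, 0]],
  [0.0, [-0.04, -0.02, 0], [0, 0, 0]],
  [0.0, [-0.045, 0, 0], [0, 0, 0]],
  [0.0, [-0.045, 0, 0], [0, 0, 0]],
  [0.0, [-0.045, 0, 0], [0, 0, 0]],
])

```text
time: 18.65
eef_pos: [0.3505, -0.0608, 0.243]
ee_rot: [0.001, 0.755, 0.656, 0.001]
wrist_force: [0.8, -0.8, 0.2]
gripper_width: 0.002
```

```bash
python3 - <<'E'
from h import *
sh=np.load("sh.npy")
s=bot.read_state();print(s["eef_pos"],s["wrist_force"])
a=bot.snapshot("top");b=bot.snapshot("side");cv2.imwrite("pics/t8.png",a);cv2.imwrite("pics/s8.png",b)
g=w(sh,.06,.165,0);o=fitarch({"top":a,"side":b},[g[0],g[1],sh[2]])
for k,v in o.items():print(k,toshelf(sh,v),v[2]-sh[2])
for n,i in(("top",a),("side",b)):
    h=cv2.cvtColor(i,cv2.COLOR_BGR2HSV);m=((h[...,0]<12)&(h[...,1]>150)&(h[...,2]>60)).astype(np.uint8)
    u,v=np.round(proj(n,w(sh,-.09,.17,.16))[0]).astype(int);k=m[v-15:v+15,u-15:u+15];ys,xs=np.nonzero(k)
    if len(xs): print(n,"tab px",xs.mean()+u-15,ys.mean()+v-15,"expected",proj(n,w(sh,-.09,.17,.16))[0],toshelf(sh,ray(n,xs.mean()+u-15,ys.mean()+v-15,.16)))
cv2.imwrite("pics/c8.png",np.hstack([cv2.resize(i,(400,400),interpolation=cv2.INTER_CUBIC) for i in(a[115:265,140:290],b[130:280,200:350])]))
E
```

```text
[ 0.3504831  -0.06084576  0.24300463] [ 0.8479228  -0.81628693  0.15591724]
['top'] [ 0.6269  0.1716 -0.1513] 0.087
['side'] [ 0.6302  0.1754 -0.134 ] 0.058
['top', 'side'] [ 0.6287  0.1723 -0.1339] 0.177
top [0.06185996 0.16556709] -0.011503832039429507
side [0.06463675 0.16987016] 0.005742926287692851
top+side [0.06354944 0.16655361] 0.00583706634446679
side tab px 247.22222222222223 144.33333333333334 expected [246.07676792 143.66869263] [-0.08609289  0.16626137]
```

View pics/c8.png

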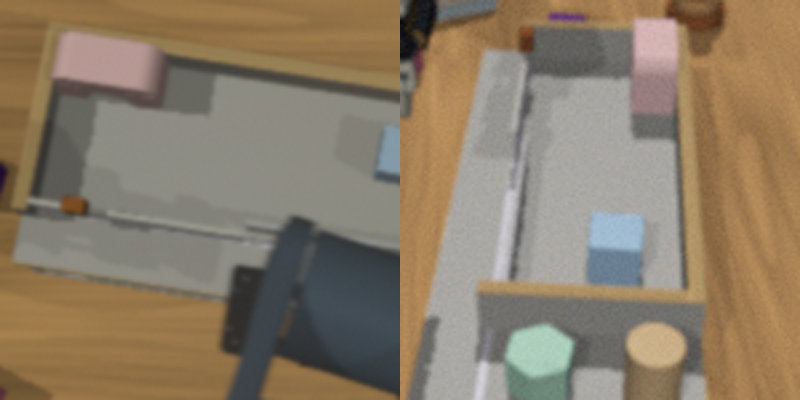

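```bash
python3 -c "
from plant import bot
print(bot.finish_job())"
```

```text
the job is handed in; nothing more can be done
None
```

I pushed the arch along the deck into the back left corner, then slid the clear door shut, and handed the job in at about 19 s on the robot's clock.

- **Arch:** I pushed on both legs to the back wall, on the right end to the left wall, then on both legs again. Each push ended against something solid (about 15, 19 and 15 N). The last camera fit, both views together, puts its origin at shelf (64, 167) mm against the flush target of (60, 165), with yaw about 0.006 rad off. The reading beyond the walls fits the 2–4 mm camera and shelf-fit error.
- **Arch checks that disagreed:** The side view alone read 170 mm in y, and the top view alone read a yaw of -0.012 rad. The force stops at both walls support flush more firmly than the pictures do.
- **Door:** I pushed the tab until it met a hard stop (about 14 N). The side view puts the tab at shelf y about 166 mm against 170 expected. The top picture shows the pane reaching the left wall. The colour check found no tab in the top view, so the side view is the only measured figure.
- **Bystanders and robot:** The last pictures show the cube, cylinder and hexagon looking undisturbed; I did not measure them. The arm is clear of everything, at z = 0.24 m in front of the shelf.

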